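# Make the ultraviolet chip station ready for viewing

## Robot

A 6-joint arm with a two-finger parallel gripper is mounted at the origin on the work surface. World frame = base frame: x ahead of the robot, y to its left, z up, the work surface at z = 0. Lengths are in mm, angles in rad, forces in N, time in s.
With the tool pointing down it reaches from about 275 to 825 mm from the base axis. Payload 5.2 kg.
Tool frame: the origin (TCP) lies midway between the tips of the shut fingers; the grasp point (between the pads) lies 19 mm behind it; z points along the fingers, y is the direction in which the jaws open and shut (so a half turn about z gives the same grasp; the last joint's range is limited). The gripper opens to 93 mm and grips with 3 to 60 N. Pads are 15 mm wide; open, the fingers measure 128 mm over their backs; the gripper's body (75 mm by 188 mm) begins 65 mm behind the grasp point.
Start: joints at [-1.4, 0.259, 1.535, -0, 1.348, -0.203], TCP at [200.856, -512.017, 218.653] pointing down, gripper open.
Joint ranges: [-3.14, 3.14], [-0.91, 2.08], [0.19, 2.58], [-1.22, 4.36], [0.22, 2.71], [-3.12, 3.12]. Speed limits (rad/s): [2.57, 2.57, 3.14, 3.14, 3.14, 3.14].

## Interface

Orientations are given as a rotation vector (axis times angle).
In Python, from cell import ctrl, viewer gives the robot as it stands. The module is installed in compiled form; this text tells all that it offers.
- The arm moves only by the tool play_rows, never from a script. Its argument "increments" is a list of rows, each a list of 3 entries, a list of its own where there are three numbers: the opening, from 0 (shut) to 1 (fully open), then the shift along the tool's x, y, z in mm, then the turn, a rotation vector about the tool's x, y, z in degrees. A call has 1 to 12 rows; each row is the pose to reach, as a shift and turn from the pose measured when the call began, along the tool's axes at that moment; what a row does not reach only later rows make up. A row lasts 1/8 s, in which the tool goes at most 62.5 mm and 10.7 degrees, less where a joint would pass 70% of its speed; a pose out of reach is approached as far as the arm can. A call with a gripper value outside its range is refused whole. The fingers move at their own pace and stop on an object; "force" is the grip in N (left out, the last holds). Time passes only in rows, so rows that repeat a pose let the fingers close. It gives the time, the measured TCP pose, the force and the opening at its end, in the units of the state.
- ctrl.read_state(): the state, without advancing time (a new reading comes with each control period).
- viewer.camera(name): name is "scene" or "top" or "wrist"; returns (picture, depth): 420x560x3 uint8, red, green, blue; 420x560 float32, mm along the optical axis (not along the pixel's ray), 0 where there is no reading.
- viewer.camera_info(name): a dict with "fx", "fy", "cx", "cy" (pixels), "position" and "attitude" of the camera in the world. Camera axes: x right, y up, looking along -z (the intrinsics and any distortion apply to the point x, -y, -z); pixel columns grow to the right and rows downward; lengths in mm; the calibration is good to about 2 mm. A picture is of the moment at which its call begins: read the wrist's pose just before it. camera_info takes no time and is no camera call; for the wrist camera it gives the pose at the moment of the call.
- ctrl.job_done(): hands the job in, once; it reports no verdict.
The state is a dict: "time": time; "joints": joint angles; "joint_velocities": joint speeds; "tau": joint torques, N m; "eef_pos": TCP position; "ee_rot": TCP orientation; "wrist_force": force on the tool from outside, world axes, zero at the start; "ft_torque": the same for the moment, N m; "opening": opening from 0.0 (shut) to 1.0 (fully open).
Only numpy, scipy, OpenCV 4.12 (cv2) and the standard library are available. Lean on these libraries where they do the work, as an engineer would, in place of code of your own. Each camera call takes 0.05 s, during which the arm holds its last target.

## Task

Get the sample chip ready for viewing in the ultraviolet station. Pushing with the fingertips only, first push the blue-fronted drawer fully home while the amber window stays covered, then push the aluminium cover by its orange edge along its track, off the window, until it stops against the black rubber bumper. Do not pick anything up or lift the cover off its track, and leave the canister, cup, block, lens and chip stacks where they stand.

Things in the scene. Friction and masses are not known exactly. Their poses are not given: they have to be found in the camera images.
- station: Dark green box, 220 (x) x 280 (y) x 75 mm high, fixed to the counter; its place and yaw vary. Origin: centre of its underside. The drawer side faces its -x (the robot); its +y is to the left seen from the robot. On its flat top a track runs along y: two steel rails 6 mm high, inner faces at x -72.5 and +2.5 mm, and a 4 mm high stop across the right end at y -106 to -113 mm.
- window (a point): Centre of the amber viewing window, 56 (x) x 82 (y) mm, flush in the station's top at station x -35, y -55, z 75 mm; hidden under the cover at first. Behind it an ultraviolet lamp head in a bayonet socket, radius 27 mm, centred at station x 68, y -55 mm, rises to 121 mm above the counter.
- bumper (a point): Middle of the inner (right-hand) face of the black rubber bumper across the left end of the track, at station x -35, y +106, z 85 mm. The bumper is 75 mm long, 12 mm thick, 20 mm high above the station's top.
- drawer (a joint): How far the drawer stands open, in m: 0 = fully home, about 0.04 to 0.075 at the start, limit 0.10. It slides along the station's x axis (towards the station's -x to open), with about 1.5 N of friction, and stays where it is left.
- drawer_face (a point): Centre of the outer face of the blue drawer front, 35 mm above the counter; moves with the drawer, axes as the station's. The front is flat, without handle, 130 mm wide, 14 mm thick, from 8 to 62 mm above the counter. With the drawer home this point is at station x -124 mm. Behind the front is an open tray with a red chip fixed in a nest.
- cover: Loose aluminium cover, a solid block 70 (x) x 100 (y) x 26 mm high, about 0.25 kg (varies), resting on the station's top between the rails (2.5 mm play each side), over the window. Origin: centre of its underside; axes about as the station's. At the start its centre is at station x -35, y -55 to -38 mm; against the bumper it is at y +56 mm.
- cover_push (a point): Middle of the cover's right-hand (station -y) side face, marked by an orange strip: 50 mm from the cover's centre, 15 mm above its underside, so 90 mm above the counter. Push here towards the station's +y, above the 4 mm stop and 6 mm rails.
- canister: Squat screw-top aluminium canister, 72 mm across, 68 mm high (a bystander, loose; origin: centre of its underside, on the counter)
- chip_cup: Grey rubber chip cup, 72 mm across, 60 mm high (a bystander, loose; origin: centre of its underside, on the counter)
- teak_block: Polished teak stacking block with brass inlay, 70 x 50 x 40 mm high (a bystander, loose; origin: centre of its underside, on the counter)
- lens: Round brass-rimmed magnifying lens lying flat, 72 mm across, 12 mm high (a bystander, loose; origin: centre of its underside, on the counter)
- green_chips: Stack of green and white chips, 39 mm across, 34 mm high (a bystander, loose; origin: centre of its underside, on the counter)
- blue_chips: Stack of blue and white chips, 39 mm across, 48 mm high (a bystander, loose; origin: centre of its underside, on the counter)
There are look-alikes about, which are no part of the job. What is meant by the cover is not green, pink or purple, and is the smaller of those in its own colour.

How it is judged:
By the outcome, as a careful person would: the job done as asked, in the order asked, and still so for the second after the job is handed in, with the robot touching nothing.
It also fails if it takes over 40 s, if anything falls off the work surface, if the arm or the gripper's body presses on something with over 40 N, if the wrist force passes 120 N, or if a joint passes its speed limit or range.

## Working session

There is one attempt and no reset: what is moved stays moved. The work goes in short steps, Python scripts to look and compute and a tool call to move; the robot and the scene stay as the last step left them, time stands still between calls to the robot, and variables do not carry over. Pictures are saved under pics/ and viewed, and the job is handed in when it is done.

Besides the shell and the picture viewer there is one more tool, called as a command line: name --argument value ..., lists and objects as JSON in quotes. play_rows: Moves the arm, as the interface text tells. Its arguments: {"type":"object","properties":{"increments":{"type":"array","items":{"type":"array"}},"force":{"type":"number"}},"required":["increments"]}

```bash
mkdir -p pics; cat > h.py <<'E'
import numpy as np,cv2
from scipy.spatial.transform import Rotation as R
from cell import ctrl,viewer
def rays(ci): return ci
E
python3 - <<'E'
from h import *
import pickle
s=ctrl.read_state();print(s)
for n in("scene","top"):
    im,d=viewer.camera(n);ci=viewer.camera_info(n);print(n,ci)
    cv2.imwrite(f"pics/{n}0.png",im[:,:,::-1]);pickle.dump((im,d,ci),open(n+"0.pkl","wb"))
E
```

```text
{'time': 0.0, 'joints': array([-1.39978945e+00,  2.59346567e-01,  1.53606497e+00, -6.04268190e-05,
        1.34799623e+00, -2.02767791e-01]), 'joint_velocities': array([-0.00065675,  0.00052876, -0.00170878,  0.00045235, -0.00022691,
        0.0005949 ]), 'tau': array([ 2.75919292e-04, -4.37300777e+01, -2.83999515e+01,  7.21377251e-02,
        4.15254675e-02, -1.35936025e-04]), 'eef_pos': array([ 200.74601143, -511.47188395,  217.82305953]), 'ee_rot': array([-3.08510103e+00, -5.83395395e-01,  4.72378896e-05]), 'wrist_force': array([-0.01887698, -0.32889218,  0.21029597]), 'ft_torque': array([-0.00905575, -0.00773971,  0.00131394]), 'opening': 1.0005646969400703}
scene {'fx': 396.1655984771083, 'fy': 396.1655984771083, 'cx': 282.88498757110034, 'cy': 206.28631945404854, 'position': array([1247.90851665, -502.07605555,  789.05408204]), 'attitude': array([0.83867119, 0.42260263, 0.88468548])}
top {'fx': 480.89743292945866, 'fy': 480.89743292945866, 'cx': 272.78910688745367, 'cy': 203.09287330363506, 'position': array([ 365.5363174 ,  -26.25573461, 1643.54297288]), 'attitude': array([ 0.08523843, -0.06404816, -1.57827176])}
```

View pics/scene0.png

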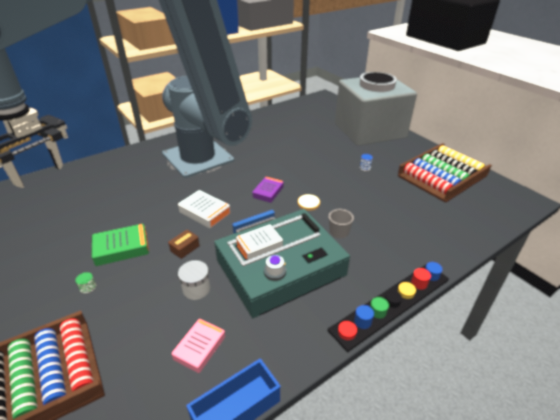

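View pics/top0.png

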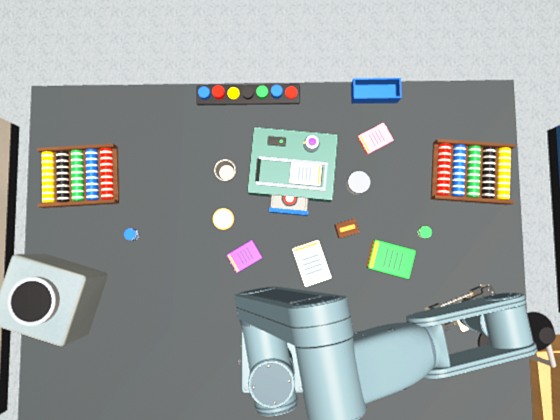

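```bash
cat > h.py <<'E'
import numpy as np,cv2,pickle
from scipy.spatial.transform import Rotation as R
from cell import ctrl,viewer
def cast(ci,u,v,z):
    d=R.from_rotvec(ci['attitude']).apply([(u-ci['cx'])/ci['fx'],-(v-ci['cy'])/ci['fy'],-1.])
    p=ci['position'];return p+d*(z-p[2])/d[2]
def dep(ci,u,v,z):
    p=np.array([(u-ci['cx'])/ci['fx']*z,-(v-ci['cy'])/ci['fy']*z,-z]);return R.from_rotvec(ci['attitude']).apply(p)+ci['position']
E
python3 - <<'E'
from h import *
im,d,ci=pickle.load(open("top0.pkl","rb"))
c=im[110:300,200:420,::-1];cv2.imwrite("pics/c1.png",cv2.resize(c,None,fx=3.6,fy=3.15*1.0,interpolation=cv2.INTER_CUBIC))
hsv=cv2.cvtColor(im,cv2.COLOR_RGB2HSV)
# heights
for n,(u,v) in dict(top=(265,150),cover=(305,175),decoy=(312,262),purple=(244,256),drawer=(290,211),can=(359,182),block=(347,228)).items(): print(n,dep(ci,u,v,d[v,u]).round(1), hsv[v,u])
g=np.array([[dep(ci,u,v,d[v,u]) for u in range(200,420)] for v in range(110,300)])
H=g[:,:,2]
# station top by height
m=((H>60)&(H<160)).astype(np.uint8);m=cv2.morphologyEx(m,cv2.MORPH_OPEN,np.ones((3,3)))
n,l,st,ce=cv2.connectedComponentsWithStats(m)
for i in range(1,n): print(st[i]+np.array([200,110,0,0,0]))
i=1+np.argmax(st[1:,4])
cn=max(cv2.findContours((l==i).astype(np.uint8),cv2.RETR_EXTERNAL,cv2.CHAIN_APPROX_NONE)[0],key=cv2.contourArea)
b=cv2.boxPoints(cv2.minAreaRect(cn))+[200,110]
P=np.array([cast(ci,u,v,75) for u,v in b]);print(b,P.round(1))
print(np.linalg.norm(np.diff(P,axis=0),axis=1))
E
```

```text
top [692.   18.7  74.6] [ 79  62 223]
cover [ 602.5 -111.   103.2] [100   3 255]
decoy [ 321.4 -133.4   40.1] [103  14 249]
purple [342.7  92.7  25.9] [149  92 253]
drawer [489.8 -62.2  58.6] [103 184 255]
can [ 583.3 -291.1   64.2] [113   4 253]
block [ 432.9 -251.7   37.8] [ 30 124 255]
[ 248  128   89   73 5572]
[348 172  22  21 352]
[293 211   3   3   9]
[302 211   4   4  14]
[[246.9262352  192.81147766]
 [252.91804123 126.90164375]
 [337.58195496 134.59835815]
 [331.59014893 200.50819397]] [[ 549.7   79.    75. ]
 [ 770.4   58.4   75. ]
 [ 741.1 -222.4   75. ]
 [ 521.7 -198.2   75. ]]
[221.61639378 282.29031536 220.72686343]
```

View pics/c1.png

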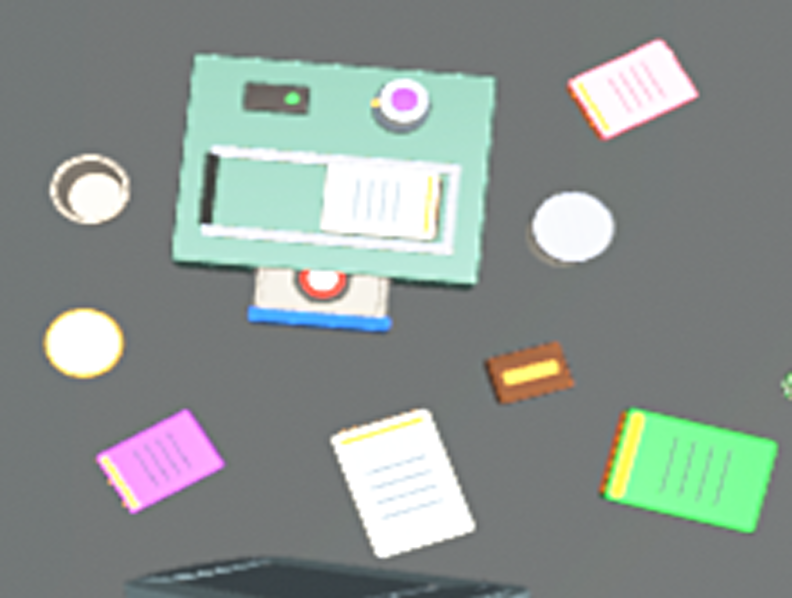

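```bash
cat >> h.py <<'E'
S0=np.array([645.7,-70.8]);YAW=-0.1005
def tost(p):
    c,s=np.cos(YAW),np.sin(YAW);q=np.asarray(p)[...,:2]-S0
    return np.stack([q[...,0]*c+q[...,1]*s,-q[...,0]*s+q[...,1]*c],-1)
def tow(x,y):
    c,s=np.cos(YAW),np.sin(YAW);return S0+[c*x-s*y,s*x+c*y]
E
python3 - <<'E'
from h import *
for n in("top","scene"):
  im,d,ci=pickle.load(open(n+"0.pkl","rb"))
  hsv=cv2.cvtColor(im,cv2.COLOR_RGB2HSV)
  P=np.array([[dep(ci,u,v,d[v,u]) for u in range(560)] for v in range(420)])
  T=tost(P);H=P[:,:,2]
  near=(abs(T[:,:,0])<230)&(abs(T[:,:,1])<170)
  m=near&(hsv[:,:,0]>95)&(hsv[:,:,0]<125)&(hsv[:,:,1]>120)&(H>40)&(T[:,:,0]<-110)
  print(n,"drawer",m.sum(),np.percentile(T[m],[5,50,95],axis=0).round(1),np.percentile(H[m],[5,95]))
  m=near&(H>95)&(H<108)&(T[:,:,0]<15)&(T[:,:,1]<60)
  print("cover",m.sum(),np.percentile(T[m],[1,50,99],axis=0).round(1),T[m].mean(0))
  r=cv2.minAreaRect(T[m].astype(np.float32));print(r)
  m=near&(H>108)&(H<140)&(T[:,:,0]>20)
  print("lamp",m.sum(),T[m].mean(0),np.percentile(T[m],[2,98],axis=0))
  m=near&(hsv[:,:,2]<70)&(H>85)&(T[:,:,0]<10)&(T[:,:,1]>60)
  print("bumper",m.sum(),T[m].mean(0) if m.sum() else 0)
E
```

```text
top drawer 168 [[-163.8  -58.6]
 [-157.5    1.1]
 [-151.3   56.3]] [55.55548077 67.78802735]
cover 616 [[-68.9 -92.3]
 [-34.4 -43.2]
 [ -0.2   5.6]] [-34.52060631 -43.37427918]
((-34.32862091064453, -43.52737808227539), (70.364501953125, 100.29875183105469), 0.1811247020959854)
lamp 130 [ 67.64514999 -54.4808172 ] [[ 49.53907153 -73.50933624]
 [ 87.84179662 -36.24455026]]
bumper 30 [-32.08288079 110.65433787]
scene drawer 243 [[-161.6  -62.3]
 [-151.8   -6.5]
 [-148.1   54.1]] [51.52342516 63.37444223]
cover 778 [[-66.7 -96.1]
 [-29.1 -49.5]
 [  2.4   1.4]] [-29.90528036 -48.67605297]
((-31.74620819091797, -46.508056640625), (100.22858428955078, 73.17646789550781), 88.93094635009766)
lamp 204 [ 74.20971849 -59.79240886] [[ 51.57525915 -76.61972983]
 [ 90.074646   -39.93181128]]
bumper 92 [-26.92630141 106.07975199]
```

```bash
cat >> h.py <<'E'
def inc(x,y,z,square=True):
    s=ctrl.read_state();r=R.from_rotvec(s['ee_rot'])
    t=np.r_[tow(x,y),z];dd=r.inv().apply(t-s['eef_pos'])
    A=np.array([[np.cos(YAW),np.sin(YAW),0],[np.sin(YAW),-np.cos(YAW),0],[0,0,-1]]) # tool x=station x
    w=(r.inv()*R.from_matrix(A)).as_rotvec(degrees=True)
    print("t",s['time'],"st",np.r_[tost(s['eef_pos']),s['eef_pos'][2]].round(1),"shift",dd.round(1),"turn",w.round(1),"F",s['wrist_force'].round(1),"op",s['opening'].round(2))
E
python3 -c "
from h import *
inc(-200,0,180)"
```

```text
Traceback (most recent call last):
  File "h.py", line 20, in inc
    print("t",s['time'],"st",np.r_[tost(s['eef_pos']),s['eef_pos'][2]].round(1),"shift",dd.round(1),"turn",w.round(1),"F",s['wrist_force'].round(1),"op",s['opening'].round(2))
                                                                                                                                                         ^^^^^^^^^^^^^^^^^^
AttributeError: 'float' object has no attribute 'round'
```

```bash
sed -i "s/s\['opening'\].round(2)/round(s['opening'],2)/" h.py
python3 -c "
from h import *
inc(-200,0,180)"
```

```text
t 0.1 st [-398.4 -483.1  217.9] shift [ 397.2 -339.1   38.6] turn [-0.1  0.  27.2] F [-1.4  0.5 -0. ] op 1.0
```

play_rows --increments '[[0, [35, -30, 3], [0, 0, 3]], [0, [70, -60, 6], [0, 0, 6]], [0, [105, -90, 9], [0, 0, 9]], [0, [145, -124, 13], [0, 0, 12]], [0, [185, -158, 17], [0, 0, 15]], [0, [225, -192, 21], [0, 0, 18]], [0, [265, -226, 25], [0, 0, 21]], [0, [305, -260, 29], [0, 0, 24]], [0, [340, -290, 33], [0, 0, 27]], [0, [370, -315, 36], [0, 0, 27.2]], [0, [390, -333, 38], [0, 0, 27.2]], [0, [397, -339, 39], [0, 0, 27.2]]]' --force 20

```text
time: 1.6
eef_pos: [446.6, -49.6, 179.1]
ee_rot: [-3.136, 0.155, 0.002]
wrist_force: [-0.0, -0.2, -0.4]
opening: 0.004
```

```bash
python3 -c "
from h import *
inc(-200,0,40)
im,d=viewer.camera('top');cv2.imwrite('pics/t1.png',im[:,:,::-1])
im,d=viewer.camera('wrist');cv2.imwrite('pics/w1.png',im[:,:,::-1])"
```

```text
t 1.6 st [-200.2    1.1  179.1] shift [  0.4   1.4 139.1] turn [-0.1  0.1  0.1] F [-0.  -0.2 -0.4] op 0.0
```

View pics/w1.png

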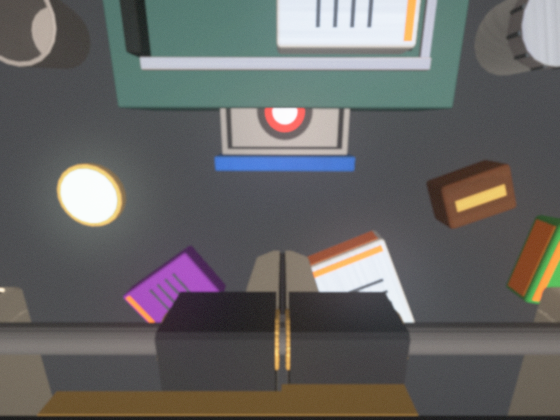

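The wrist view shows the blue front at (285,163), square to the image. The fingers are at column 282, and the white look-alike at (350,270) lies behind the path.

play_rows --increments '[[0, [0, 1, 35], [0, 0, 0]], [0, [0, 1, 80], [0, 0, 0]], [0, [0, 1, 120], [0, 0, 0]], [0, [0, 1, 139], [0, 0, 0]], [0, [0, 1, 139], [0, 0, 0]]]'

```text
time: 2.33
eef_pos: [444.7, -52.0, 39.1]
ee_rot: [-3.135, 0.158, 0.007]
wrist_force: [-0.4, -0.5, -0.5]
opening: 0.004
```

play_rows --increments '[[0, [10, 0, 0], [0, 0, 0]], [0, [18, 0, 0], [0, 0, 0]], [0, [23, 0, 0], [0, 0, 0]], [0, [28, 0, 0], [0, 0, 0]], [0, [34, 0, 0], [0, 0, 0]], [0, [40, 0, 0], [0, 0, 0]], [0, [46, 0, 0], [0, 0, 0]], [0, [52, 0, 0], [0, 0, 0]], [0, [56, 0, 0], [0, 0, 0]]]'

```text
time: 3.45
eef_pos: [500.7, -57.5, 38.7]
ee_rot: [-3.135, 0.158, 0.008]
wrist_force: [-1.3, -0.2, 1.3]
opening: 0.004
```

```bash
python3 -c "
from h import *
inc(-132,0,40)
im,d=viewer.camera('wrist');cv2.imwrite('pics/w2.png',im[:,:,::-1])"
```

```text
t 3.45 st [-145.6   -1.3   38.7] shift [13.6 -1.3 -1.3] turn [-0.1  0.3 -0. ] F [-1.3 -0.2  1.3] op 0.0
```

View pics/w2.png

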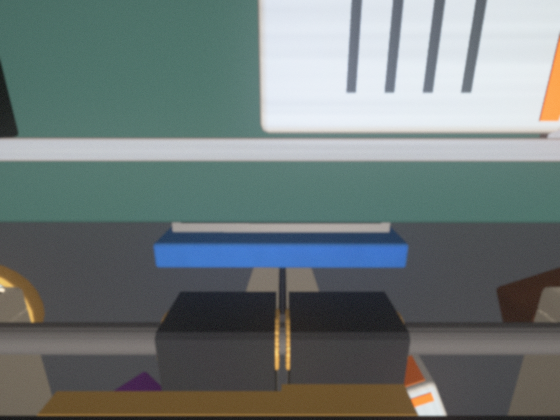

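play_rows --increments '[[0, [4, 0, 0], [0, 0, 0]], [0, [7, 0, 0], [0, 0, 0]], [0, [10, 0, 0], [0, 0, 0]]]'

```text
time: 3.88
eef_pos: [511.2, -58.7, 38.7]
ee_rot: [-3.135, 0.158, 0.007]
wrist_force: [-1.6, 0.6, 0.4]
opening: 0.007
```

play_rows --increments '[[0, [2, 0, 0], [0, 0, 0]], [0, [3, 0, 0], [0, 0, 0]]]'

```text
time: 4.12
eef_pos: [514.3, -59.0, 38.7]
ee_rot: [-3.135, 0.158, 0.007]
wrist_force: [-1.6, 0.6, 0.2]
opening: 0.003
```

play_rows --increments '[[0, [2, 0, 0], [0, 0, 0]], [0, [3, 0, 0], [0, 0, 0]]]'

```text
time: 4.38
eef_pos: [515.4, -59.1, 38.6]
ee_rot: [-3.135, 0.158, 0.013]
wrist_force: [-8.8, -0.3, 8.1]
opening: 0.009
```

```bash
python3 -c "
from h import *
inc(-132,0,40)
im,d=viewer.camera('wrist');cv2.imwrite('pics/w3.png',im[:,:,::-1])"
```

```text
t 4.375 st [-130.8   -1.4   38.6] shift [-1.2 -1.4 -1.4] turn [-0.1  0.5 -0. ] F [-8.8 -0.3  8.1] op 0.01
```

View pics/w3.png

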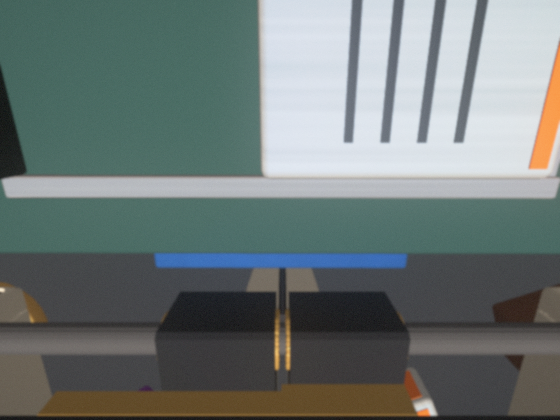

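Contact force rose sharply at the expected home position. I'll press once more, gently, then back off and rise.

play_rows --increments '[[0, [1.5, 0, 0], [0, 0, 0]], [0, [1.5, 0, 0], [0, 0, 0]]]'

```text
time: 4.68
eef_pos: [515.3, -59.1, 38.6]
ee_rot: [-3.135, 0.157, 0.018]
wrist_force: [-8.2, 0.4, 4.6]
opening: 0.006
```

play_rows --increments '[[0, [-15, 0, 0], [0, 0, 0]], [0, [-40, 0, 0], [0, 0, 0]], [0, [-45, 0, -30], [0, 0, 0]], [0, [-45, 0, -75], [0, 0, 0]], [0, [-45, 0, -120], [0, 0, 0]], [0, [-45, 0, -140], [0, 0, 0]], [0, [-45, 0, -140], [0, 0, 0]]]'

```text
time: 5.55
eef_pos: [473.8, -55.7, 180.9]
ee_rot: [-3.136, 0.157, 0.01]
wrist_force: [0.5, 0.2, -0.7]
opening: 0.001
```

```bash
python3 -c "
from h import *
inc(-35,-140,180)
im,d=viewer.camera('wrist');cv2.imwrite('pics/w4.png',im[:,:,::-1])"
```

```text
t 5.55 st [-172.5   -2.2  180.9] shift [137.5 137.8  -0.2] turn [-0.1  0.4  0. ] F [ 0.5  0.2 -0.7] op 0.0
```

View pics/w4.png

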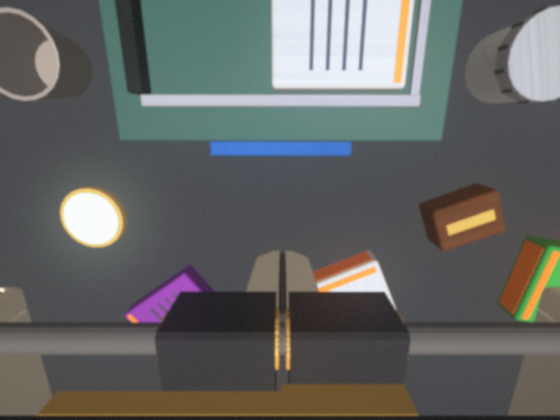

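play_rows --increments '[[0, [25, 25, 0], [0, 0, 0]], [0, [60, 60, 0], [0, 0, 0]], [0, [95, 95, 0], [0, 0, 0]], [0, [125, 125, 0], [0, 0, 0]], [0, [137, 138, 0], [0, 0.4, 0]], [0, [137, 138, 0], [0, 0.4, 0]]]'

```text
time: 6.35
eef_pos: [594.6, -206.4, 176.0]
ee_rot: [-3.134, 0.159, 0.008]
wrist_force: [0.6, 0.7, 0.3]
opening: 0.004
```

```bash
python3 -c "
from h import *
inc(-35,-138,89)
im,d=viewer.camera('wrist');cv2.imwrite('pics/w5.png',im[:,:,::-1])"
```

```text
t 6.35 st [ -37.2 -140.1  176. ] shift [ 2.7 -1.8 87. ] turn [-0.2  0.3 -0. ] F [0.6 0.7 0.3] op 0.0
```

View pics/w5.png

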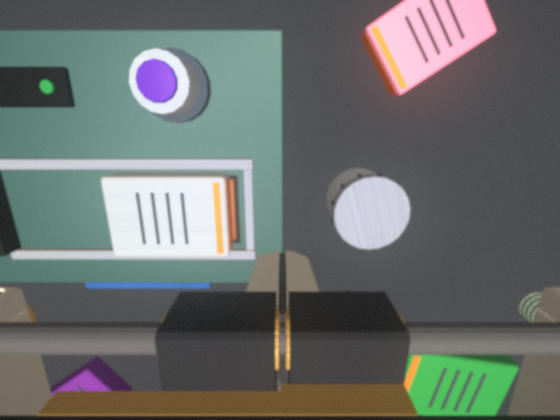

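```bash
python3 -c "
from h import *
ci=viewer.camera_info('wrist')
for n,u,v,z in [('cov tl',104,177,101),('tr',228,177,101),('bl',112,258,101),('br',228,256,101),('rail outer far r',250,160,81),('near r',254,256,81),('can',372,212,68),('stn corner',282,30,75),('stn',281,283,75)]: print(n,tost(cast(ci,u,v,z)).round(1))"
```

```text
cov tl [1.8 2.7]
tr [  1.8 -95.9]
bl [-68.8   8.1]
br [-66.8 -92.3]
rail outer far r [  12.7 -111.7]
near r [ -76.1 -112.6]
can [ -37.1 -222.7]
stn corner [ 111.  -138.8]
stn [-107.9 -137.7]
```

play_rows --increments '[[0, [2, -1, 25], [0, 0, 0]], [0, [2, -1, 60], [0, 0, 0]], [0, [2, -1, 80], [0, 0, 0]], [0, [2, -1, 87], [0, 0, 0]], [0, [2, -1, 87], [0, 0, 0]]]'

```text
time: 7.02
eef_pos: [595.6, -203.5, 89.8]
ee_rot: [-3.134, 0.157, 0.008]
wrist_force: [0.5, -0.2, -0.7]
opening: 0.006
```

```bash
python3 -c "
from h import *
inc(-35,-112,89)
im,d=viewer.camera('wrist');cv2.imwrite('pics/w6.png',im[:,:,::-1])"
```

```text
t 7.025 st [ -36.6 -137.    89.8] shift [  1.6 -25.    0.9] turn [-0.2  0.3  0. ] F [ 0.5 -0.2 -0.7] op 0.01
```

View pics/w6.png

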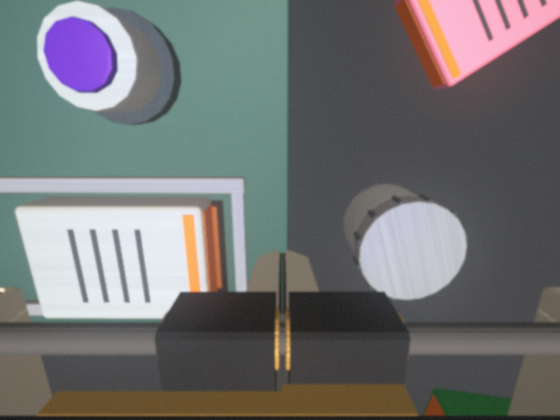

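play_rows --increments '[[0, [1, -8, 0], [0, 0, 0]], [0, [1, -16, 0], [0, 0, 0]], [0, [1, -21, 0], [0, 0, 0]], [0, [1, -25, 0], [0, 0, 0]], [0, [1, -29, 0], [0, 0, 0]], [0, [1, -33, 0], [0, 0, 0]], [0, [1, -38, 0], [0, 0, 0]], [0, [1, -43, 0], [0, 0, 0]], [0, [1, -48, 0], [0, 0, 0]], [0, [1, -53, 0], [0, 0, 0]], [0, [1, -58, 0], [0, 0, 0]]]'

```text
time: 8.45
eef_pos: [602.9, -145.9, 90.6]
ee_rot: [-3.134, 0.157, 0.006]
wrist_force: [0.7, -1.2, -1.6]
opening: 0.005
```

```bash
python3 -c "
from h import *
inc(-35,-14,89)
im,d=viewer.camera('wrist');cv2.imwrite('pics/w7.png',im[:,:,::-1])"
```

```text
t 8.45 st [-35.  -79.   90.6] shift [  0.1 -65.    1.8] turn [-0.2  0.2  0. ] F [ 0.7 -1.2 -1.6] op 0.0
```

View pics/w7.png

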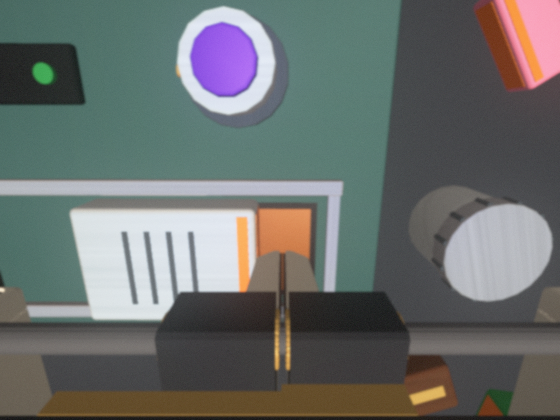

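The cover is moving: its orange edge is against the finger at column 250, and the amber window shows at (285,230). I'll carry on.

play_rows --increments '[[0, [0, -5, 1], [0, 0, 0]], [0, [0, -10, 1], [0, 0, 0]], [0, [0, -15, 1], [0, 0, 0]], [0, [0, -20, 1], [0, 0, 0]], [0, [0, -25, 1], [0, 0, 0]], [0, [0, -30, 1], [0, 0, 0]], [0, [0, -35, 1], [0, 0, 0]], [0, [0, -40, 1], [0, 0, 0]], [0, [0, -45, 1], [0, 0, 0]], [0, [0, -50, 1], [0, 0, 0]], [0, [0, -54, 1], [0, 0, 0]]]'

```text
time: 9.88
eef_pos: [608.2, -91.1, 89.7]
ee_rot: [-3.134, 0.156, 0.007]
wrist_force: [-0.5, -3.0, 2.4]
opening: 0.009
```

```bash
python3 -c "
from h import *
inc(-35,-14,89)
im,d=viewer.camera('wrist');cv2.imwrite('pics/w8.png',im[:,:,::-1])"
```

```text
t 9.875 st [-35.3 -24.   89.7] shift [  0.3 -10.    0.7] turn [-0.2  0.3  0.1] F [-0.5 -3.   2.4] op 0.01
```

View pics/w8.png

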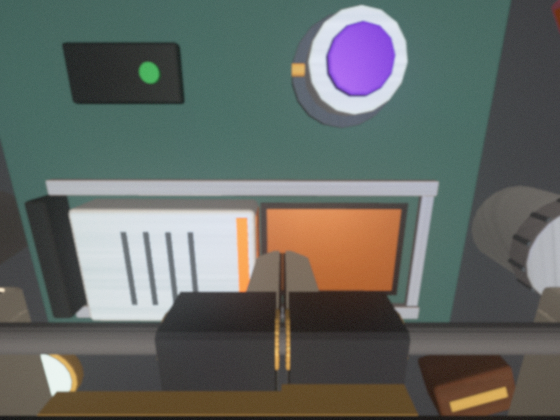

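play_rows --increments '[[0, [0, -3, 0], [0, 0, 0]], [0, [0, -5, 0], [0, 0, 0]], [0, [0, -7, 0], [0, 0, 0]]]'

```text
time: 10.3
eef_pos: [608.9, -83.6, 89.7]
ee_rot: [-3.134, 0.156, 0.007]
wrist_force: [0.3, -2.7, 1.1]
opening: 0.001
```

play_rows --increments '[[0, [0, -2, 0], [0, 0, 0]], [0, [0, -3, 0], [0, 0, 0]]]'

```text
time: 10.55
eef_pos: [609.2, -80.4, 89.6]
ee_rot: [-3.134, 0.156, 0.007]
wrist_force: [0.1, -1.1, 1.6]
opening: 0.005
```

play_rows --increments '[[0, [0, -2, 0], [0, 0, 0]], [0, [0, -3, 0], [0, 0, 0]]]'

```text
time: 10.8
eef_pos: [609.5, -77.3, 89.7]
ee_rot: [-3.133, 0.156, 0.007]
wrist_force: [-0.7, -1.7, 1.7]
opening: 0.009
```

play_rows --increments '[[0, [0, -1, 0], [0, 0, 0]], [0, [0, -2, 0], [0, 0, 0]]]'

```text
time: 11.05
eef_pos: [609.8, -76.4, 89.7]
ee_rot: [-3.135, 0.155, 0.007]
wrist_force: [0.1, -7.3, 0.9]
opening: 0.006
```

```bash
python3 -c "
from h import *
inc(-35,-14,89)
im,d=viewer.camera('wrist');cv2.imwrite('pics/w9.png',im[:,:,::-1])"
```

```text
t 11.05 st [-35.1  -9.2  89.7] shift [0.1 4.8 0.7] turn [-0.1  0.2  0.1] F [ 0.1 -7.3  0.9] op 0.01
```

View pics/w9.png

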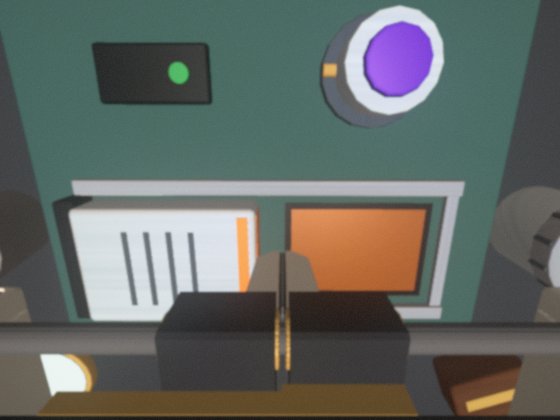

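Force has stepped up to 7 N and the cover is on the bumper (column ~72). One more light press, then back off and rise.

play_rows --increments '[[0, [0, -1.5, 0], [0, 0, 0]], [0, [0, -1.5, 0], [0, 0, 0]]]'

```text
time: 11.35
eef_pos: [609.8, -76.4, 89.7]
ee_rot: [-3.138, 0.156, 0.007]
wrist_force: [-0.0, -7.5, 1.2]
opening: 0.005
```

play_rows --increments '[[0, [0, 5, 0], [0, 0, 0]], [0, [0, 20, 0], [0, 0, 0]], [0, [0, 30, -15], [0, 0, 0]], [0, [0, 30, -60], [0, 0, 0]], [0, [0, 30, -110], [0, 0, 0]], [0, [0, 30, -120], [0, 0, 0]]]'

```text
time: 12.1
eef_pos: [609.5, -107.6, 215.2]
ee_rot: [3.135, -0.156, 0.006]
wrist_force: [-0.4, 1.3, 0.2]
opening: 0.002
```

```bash
python3 -c "
from h import *
inc(-250,-100,210)
im,d=viewer.camera('wrist');cv2.imwrite('pics/w10.png',im[:,:,::-1])"
```

```text
t 12.1 st [-32.3 -40.2 215.2] shift [-217.8   59.6    4.4] turn [ 0.1 -0.2  0. ] F [-0.4  1.3  0.2] op 0.0
```

View pics/w10.png

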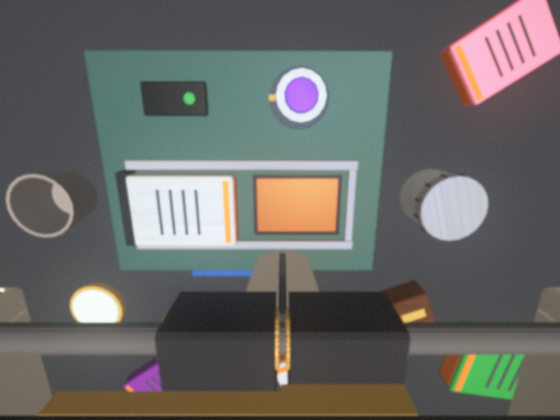

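play_rows --increments '[[0, [-30, 15, 0], [0, 0, 0]], [0, [-70, 30, 0], [0, 0, 0]], [0, [-115, 45, 0], [0, 0, 0]], [0, [-160, 55, 0], [0, 0, 0]], [0, [-200, 60, 0], [0, 0, 0]], [0, [-215, 60, 0], [0, 0, 0]], [0, [-215, 60, 0], [0, 0, 0]]]'

```text
time: 13.02
eef_pos: [388.9, -145.6, 213.8]
ee_rot: [3.136, -0.158, 0.004]
wrist_force: [1.1, -0.3, -0.5]
opening: 0.008
```

```bash
python3 - <<'E'
from h import *
im,d=viewer.camera('top');ci=viewer.camera_info('top')
i0=pickle.load(open('top0.pkl','rb'))[0]
P=np.array([[dep(ci,u,v,d[v,u]) for u in range(560)] for v in range(420)]);T=tost(P);H=P[:,:,2]
near=(abs(T[:,:,0])<230)&(abs(T[:,:,1])<170)
hsv=cv2.cvtColor(im,cv2.COLOR_RGB2HSV)
m=near&(H>98)&(H<108)&(T[:,:,0]<15)&(T[:,:,0]>-90)&(hsv[:,:,2]>120)
print("cover",m.sum(),cv2.minAreaRect(T[m].astype(np.float32)))
m=near&(hsv[:,:,0]>95)&(hsv[:,:,0]<125)&(hsv[:,:,1]>120)&(H>40)&(T[:,:,0]<-90)
print("drawer",m.sum(),np.percentile(T[m],[5,50,95],axis=0).round(1))
a=cv2.resize(im[110:280,200:420,::-1],None,fx=1.8,fy=2.5,interpolation=cv2.INTER_CUBIC);b=cv2.resize(i0[110:280,200:420,::-1],None,fx=1.8,fy=2.5,interpolation=cv2.INTER_CUBIC)
cv2.imwrite('pics/end.png',np.hstack([b,a]))
im,d=viewer.camera('scene');cv2.imwrite('pics/ends.png',im[:,:,::-1]);inc(0,0,200)
E
```

```text
cover 541 ((-34.732200622558594, 61.413246154785156), (110.20331573486328, 70.20308685302734), 89.9851303100586)
drawer 215 [[-1.230e+02 -5.950e+01]
 [-1.158e+02  1.000e-01]
 [-1.079e+02  5.700e+01]]
t 13.125 st [-246.7 -100.4  213.9] shift [ 246.7 -100.2   14.6] turn [ 0.1 -0.2  0. ] F [ 0.9 -0.2  0.4] op 0.01
```

View pics/end.png

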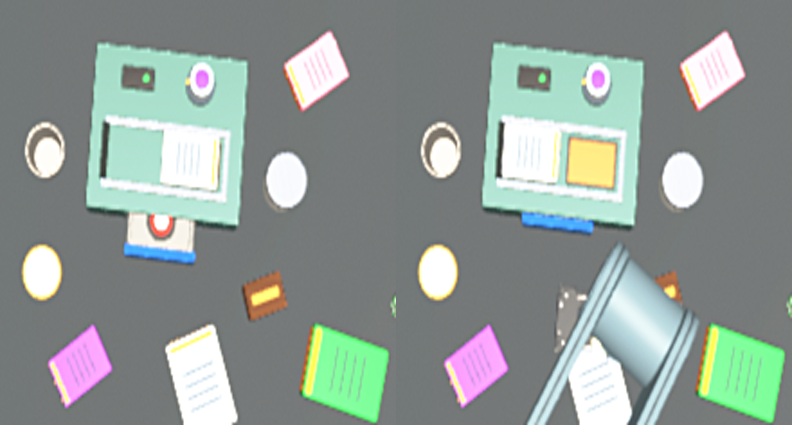

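View pics/ends.png

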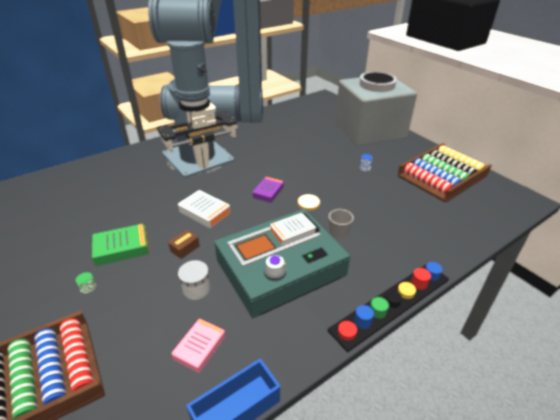

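```bash
python3 -c "
from h import *
print(ctrl.job_done())"
```

```text
the job is handed in; nothing more can be done
None
```

I pushed the blue-fronted drawer fully home with the window still covered. Then I pushed the aluminium cover by its orange edge along its track until it stopped against the rubber bumper. The job was handed in at about 13 s, with the arm clear and touching nothing.

- **Drawer:** the push stopped at about 9 N. The outer face now measures station x ≈ -123 mm, where home is -124.
- **Cover:** the push stopped at about 7.5 N. Its right-hand face measures y ≈ +6 mm, which is the position against the bumper, and the amber window is fully uncovered.
- **Bystanders:** before-and-after pictures show none of them moved. In the last top view the arm partly hid the teak block, but it stands in the same place in the scene view.

**Disagreements:**
- My final cover outline came out 110 mm long instead of 100. The extra is probably part of the bumper caught in the colour mask, so I relied on the right-hand edge and the contact force.
- In the opening pictures the scene camera placed things about 5 mm away from the top camera. I used the top camera's frame, and the contacts agreed with it to about 2 mm.

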